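# Make up two changeover kits for the bowl feeder

## Robot

A 6-joint arm with a two-finger parallel gripper is mounted at the origin on a cart in front of the work surface, level with it; the furniture and walls round the work are solid. World frame = base frame: x ahead of the robot, y to its left, z up, the work surface at z = 0. Lengths are in mm, angles in rad, forces in N, time in s.
With the tool pointing down it reaches from about 350 to 875 mm from the base axis. Payload 4.2 kg.
Tool frame: the origin (TCP) lies between the finger pads; the fingertips stand 25 mm ahead of it and the grasp point (between the pads) lies 6 mm ahead of it; z points along the fingers, y is the line along which they close (so a half turn about z gives the same grasp; the last joint's range is limited). The gripper opens to 85 mm and grips with 20 to 120 N. Pads are 22 mm wide; open, the fingers measure 114 mm over their backs; the gripper's body (76 mm by 85 mm) begins 54 mm behind the grasp point. The pads swing forward as they close: fully open they stand 13 mm farther back than shut.
Start: joints at [1.397, 0.385, 0.008, 0, -1.194, -0.259], TCP at [262.1, 567.365, 256.312] pointing down, gripper open.
Joint ranges: [-3.14, 3.14], [-1.21, 2.06], [-1.07, 1.41], [-3.16, 2.05], [-2.99, -0.16], [-3.1, 3.1]. Speed limits (rad/s): [2.79, 2.79, 3.14, 3.14, 3.14, 3.14].

## Interface

Orientations are given as a unit quaternion [x, y, z, w].
In Python, from bench import arm gives the robot as it stands.
- The arm moves only by the shell command python3 -m pendant 'ROWS'. ROWS is JSON, a list of rows, each a list of 7 numbers: the shift along the tool's x, y, z in m, then the turn, a rotation vector about the tool's x, y, z in degrees, then the finger opening in m, from 0 to 0.0854. In form: [[x, y, z, wx, wy, wz, fingers], ...]. A call has 1 to 12 rows; each row shifts and turns the commanded pose from where the row before left it, along the tool's axes as they then stand; what a row does not reach is not made up. A row lasts 1/10 s, in which the tool goes at most 50 mm and 8.59 degrees, less where a joint would pass 70% of its speed; a pose out of reach is approached as far as the arm can. A call is refused whole if a number of a shift passes 0.05 or a number of a turn 8.59, either way. A call with a gripper value outside its range is refused whole. The fingers move at their own pace and stop on an object; the grip force is fixed at half the most. Time passes only in rows, so rows that do not move let the fingers close. It gives the time, the measured TCP pose, the force, the opening and the grip force at its end, in the units of the state.
- arm.read_state(): the state, without advancing time (a new reading comes with each control period).
- arm.get_image(name): name is "side" or "top"; returns a dict with "image" (384x512x3 uint8, red, green, blue), "fx", "fy", "cx", "cy" (pixels), "k1" (the pictures are not rectified: a ray, as slopes to the right and down, at radius r is drawn at 1 + k1 r^2 times it, then the intrinsics apply), "xyz" and "rotation" of the camera in the world. Camera axes: x right, y down, z forward; pixel columns grow to the right and rows downward; lengths in mm; the calibration is good to about 2 mm. A picture is of the moment at which its call begins. There is no depth.
- arm.job_done(): hands the job in; it is judged then, once.
The state is a dict: "clock": time; "joints": joint angles; "joint_vel": joint speeds; "joint_efforts": joint torques, N m; "position": TCP position; "ee_rot": TCP orientation; "contact_force": force on the tool from outside, world axes, zero at the start; "wrist_torque": the same for the moment, N m; "gripper_width": finger opening in mm; "grasp_force": force on a finger pad.
Only numpy, scipy, OpenCV 4.12 (cv2) and the standard library are available. Lean on these libraries where they do the work, as an engineer would, in place of code of your own. Each camera call takes 0.05 s, during which the arm holds its last target. There are 200 camera calls.

## Task

Make up the setter's kits for the next two runs of the bowl feeder on the two grey kit boards. The board with a single block slot is for the wide flat bush: put that bush in the round nest and one of the two tall gauge blocks in the slot (wiper gap 20 mm); the board with two block slots is for the smallest, brass-coloured bush: put it in the round nest, and the short gauge block and the other tall block one in each slot, either way round (wiper gap 20 + 10 mm). Everything must stand upright on the floor of its pocket, and the other two bushes stay where they are in the stock.

Things in the scene. Friction and masses are not known exactly. Their poses are not given: they have to be found in the camera images.
- flat_bush: Wide flat steel flange bush with a bore, the widest and lowest of the four bushes: 32 mm diameter flange in the lower 6 mm, 28 mm diameter above, 12 mm high, 30 g. Origin: centre of its underside, z up along the bore. Stands at the start on the dark stock mat, whose top is 2 mm above the table.
- small_bush: Small flange bush, brass-coloured, the smallest in diameter of the four: 22 mm diameter (over the flange at its foot), 18 mm high, 30 g. Origin: centre of its underside, z up along the bore. Stands at the start on the dark stock mat, whose top is 2 mm above the table.
- tall_block_1: Tall steel gauge block, 9 x 30 mm from above and 20 mm high, 42 g; identical to tall_block_2 and interchangeable with it. Origin: centre of its underside; own x across the 9 mm, own y along the 30 mm, z up. Stands at the start at any yaw on the dark stock mat, whose top is 2 mm above the table.
- tall_block_2: Tall steel gauge block, 9 x 30 mm from above and 20 mm high, 42 g; identical to tall_block_1 and interchangeable with it. Origin: centre of its underside; own x across the 9 mm, own y along the 30 mm, z up. Stands at the start at any yaw on the dark stock mat, whose top is 2 mm above the table.
- short_block: Short steel gauge block, 9 x 30 mm from above but only 10 mm high, 22 g. Origin: centre of its underside; own x across the 9 mm, own y along the 30 mm, z up. Stands at the start at any yaw on the dark stock mat, whose top is 2 mm above the table.
- medium_bush: Steel flange bush, 28 mm diameter, 22 mm high. Not wanted: stays in the stock. Origin: centre of its underside, z up along the bore. Stands at the start on the dark stock mat, whose top is 2 mm above the table.
- long_bush: Tall slim steel flange bush, 24 mm diameter, 30 mm high, the tallest. Not wanted: stays in the stock. Origin: centre of its underside, z up along the bore. Stands at the start on the dark stock mat, whose top is 2 mm above the table.
- board_one_slot: Kit board, grey plastic plate 116 x 66 x 12 mm with one round nest and one slot, black inside. Origin: centre of its underside; x along its length, z up; fixed flat on the table. Top at z = 12 mm, pocket floors at z = 7 mm (5 mm deep, mouths bevelled 1.5 mm). Nest 44 mm diameter, centre x = -27 mm; slot 20 mm along x, 44 mm along y, centre x = +30 mm; all on y = 0.
- board_two_slots: Kit board, grey plastic plate 164 x 66 x 12 mm with one round nest and two slots, black inside. Origin: centre of its underside; x along its length, z up; fixed flat on the table. Top at z = 12 mm, pocket floors at z = 7 mm (5 mm deep, mouths bevelled 1.5 mm). Nest 34 mm diameter, centre x = -52 mm; slots each 20 mm along x, 44 mm along y, centres x = +3 and +52 mm; all on y = 0.
Not all that is in view belongs to the job. Leave any blue look-alike of the flat_bush alone.

How it is judged:
By the outcome, as a careful person would: the job done as asked, in the order asked, and still so for the second after the job is handed in, with the robot touching nothing.
It also fails if it takes over 120 s, if anything falls off the work surface, if the arm or the gripper's body presses on something with over 40 N, if the wrist force passes 120 N, or if a joint passes its speed limit or range.

## Working session

There is one attempt and no reset: what is moved stays moved. The work goes in short steps, Python scripts to look and compute and a shell command to move; the robot and the scene stay as the last step left them, time stands still between calls to the robot, and variables do not carry over. Pictures are saved under pics/ and viewed, at most 14 in all, crops included, and the job is handed in when it is done.

```bash
mkdir -p pics; ls; python3 - <<'E'
from bench import arm
import cv2,numpy as np
for n in("top","side"):
    d=arm.get_image(n); cv2.imwrite(f"pics/{n}0.png",d["image"][:,:,::-1])
    print({k:(np.round(v,4).tolist() if k!="image" else 0) for k,v in d.items()})
print(arm.read_state())
E
```

```text
pics
{'image': 0, 'fx': 408.9011, 'fy': 408.9011, 'cx': 250.3077, 'cy': 190.3494, 'k1': 0.0217, 'xyz': [380.0565, 75.1138, 917.0464], 'rotation': [-0.7031, 0.7066, -0.0538, 0.06]}
{'image': 0, 'fx': 416.3819, 'fy': 416.3819, 'cx': 253.0601, 'cy': 190.2833, 'k1': -0.0627, 'xyz': [261.4846, -664.2644, 378.1149], 'rotation': [0.8276, -0.1326, 0.0864, -0.5386]}
{'clock': 0.1, 'joints': array([ 1.39656106e+00,  3.85506116e-01,  6.75549045e-03, -4.32338015e-04,
       -1.19396605e+00, -2.58594423e-01]), 'joint_vel': array([-0.00038752, -0.00147635,  0.00500905,  0.0015959 ,  0.00139849,
       -0.0007093 ]), 'joint_efforts': array([-8.47386400e-04, -3.93321204e+01,  1.88928491e+01,  4.19789001e+00,
       -2.61667388e-03,  2.63326854e-06]), 'position': array([261.93998753, 566.95035211, 255.31258821]), 'ee_rot': array([ 9.76655967e-01, -2.14807260e-01, -1.60258807e-04,  9.67791142e-04]), 'contact_force': array([ 0.19846701,  0.25844369, -0.48837635]), 'wrist_torque': array([-0.00101365,  0.01687459,  0.01091954]), 'grasp_force': 0.0, 'gripper_width': 84.75458250593785}
```

View pics/top0.png

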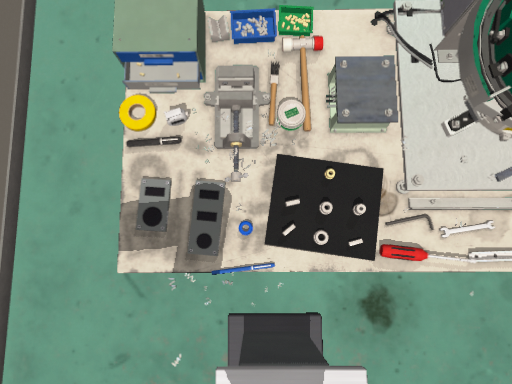

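View pics/side0.png

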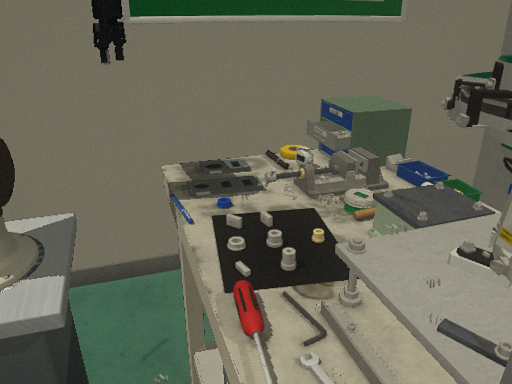

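The top view shows two boards at about (153,204) (one slot) and (207,217) (two slots), with the nests towards the bottom. The mat spans about (265–383,155–260).

Candidates (top-view pixels):
- **Bushes:** brass (330,174), and steel (326,208), (360,209), (321,238).
- **Blue ring:** the look-alike, at (245,228).
- **Blocks:** (293,202), (289,230), (356,242).

In the side view the flat bush is the low, wide one at (236,243), and the short block is the low one at (243,269). I'll check this with a close crop and ray-cast positions.

```bash
cat >h.py <<'E'
from bench import arm
import cv2,numpy as np
from scipy.spatial.transform import Rotation as R
def ray(d,px):
    K=np.array([[d["fx"],0,d["cx"]],[0,d["fy"],d["cy"]],[0,0,1]])
    p=cv2.undistortPoints(np.array(px,float).reshape(-1,1,2),K,np.array([d["k1"],0,0,0.]))[:,0]
    v=np.c_[p,np.ones(len(p))]
    r=np.array(d["rotation"]); M=r if r.shape==(3,3) else R.from_quat(r).as_matrix()
    return v@M.T
def cast(d,px,z):
    v=ray(d,px); c=np.array(d["xyz"]); return (c+v*((z-c[2])/v[:,2])[:,None])[:,:2]
def proj(d,P):
    r=np.array(d["rotation"]); M=R.from_quat(r).as_matrix()
    q=(np.atleast_2d(P)-d["xyz"])@M; q=q[:,:2]/q[:,2:]; q=q*(1+d["k1"]*(q**2).sum(1))[:,None]
    return q*[d["fx"],d["fy"]]+[d["cx"],d["cy"]]
E
python3 - <<'E'
from h import *
t=arm.get_image("top");s=arm.get_image("side")
a=cv2.resize(t["image"][150:265,260:390],None,fx=5,fy=5,interpolation=cv2.INTER_CUBIC)[:,:,::-1]
b=cv2.resize(t["image"][165:265,125:255],None,fx=5,fy=5,interpolation=cv2.INTER_CUBIC)[:,:,::-1]
c=cv2.resize(s["image"][200:290,205:345],None,fx=5,fy=5,interpolation=cv2.INTER_CUBIC)[:,:,::-1]
cv2.imwrite("pics/mat.png",a);cv2.imwrite("pics/brd.png",b);cv2.imwrite("pics/smat.png",c)
S=4
def blobs(d,x0,y0,x1,y1,f,amin):
    im=cv2.resize(d["image"][y0:y1,x0:x1],None,fx=S,fy=S,interpolation=cv2.INTER_CUBIC)
    m=f(im).astype(np.uint8)*255
    cs,_=cv2.findContours(m,cv2.RETR_EXTERNAL,cv2.CHAIN_APPROX_NONE)
    for k in cs:
        if cv2.contourArea(k)>amin*S*S:
            q=(k[:,0]+.5)/S-.5+[x0,y0]
            yield q.astype(np.float32),cv2.contourArea(k)/S/S
for q,A in blobs(t,272,162,378,254,lambda i:i.max(2)>100,15):
    w=cast(t,q,14).astype(np.float32); r=cv2.minAreaRect(w)
    print("obj",np.round(q.mean(0),1),round(A),"xy",np.round(r[0],1),"sz",np.round(r[1],1),"ang",round(r[2],1))
for q,A in blobs(t,130,170,230,258,lambda i:i.max(2)<45,40):
    w=cast(t,q,12).astype(np.float32); r=cv2.minAreaRect(w)
    print("pocket",np.round(q.mean(0),1),round(A),"xy",np.round(r[0],1),"sz",np.round(r[1],1),"ang",round(r[2],1))
E
```

```text
obj [296.3 251.1] 231 xy [396.  -20.9] sz [115.3  17.8] ang 89.8
obj [355.4 242. ] 61 xy [ 411.3 -146.2] sz [10.4 32. ] ang 15.5
obj [376.7 242.3] 32 xy [ 411.5 -191.6] sz [ 4.8 50.1] ang 86.8
obj [320.7 237.2] 168 xy [422.  -71.1] sz [31.3 32.6] ang 24.9
obj [288.7 229.4] 64 xy [439.2  -1.2] sz [10.5 32.3] ang 38.9
obj [359.1 209. ] 114 xy [ 483.7 -158.1] sz [23.5 30. ] ang 28.1
obj [325.7 207.6] 134 xy [487.2 -84.5] sz [28.  30.4] ang 32.1
obj [292.4 202.2] 68 xy [499.8 -10.9] sz [11.8 32.6] ang 12.3
obj [329.6 173.5] 88 xy [564.3 -95.8] sz [22.4 26.2] ang 50.7
obj [359.5 163.2] 113 xy [ 584.7 -160.8] sz [85.8 12.7] ang 89.6
obj [272.7 173.1] 49 xy [564.3  30.3] sz [ 8.5 56.3] ang 89.3
pocket [203.7 240.5] 165 xy [415.8 185.8] sz [31.9 31.7] ang 89.7
pocket [206.4 215.8] 152 xy [470.5 180.6] sz [43.  19.2] ang 85.1
pocket [151.9 216.2] 276 xy [470.4 301.6] sz [42.5 41.1] ang 1.8
pocket [208.7 194.1] 148 xy [519.1 176. ] sz [42.5 19.1] ang 84.9
pocket [154.4 191. ] 123 xy [526.7 298. ] sz [40.2 17.5] ang 85.4
```

View pics/mat.png

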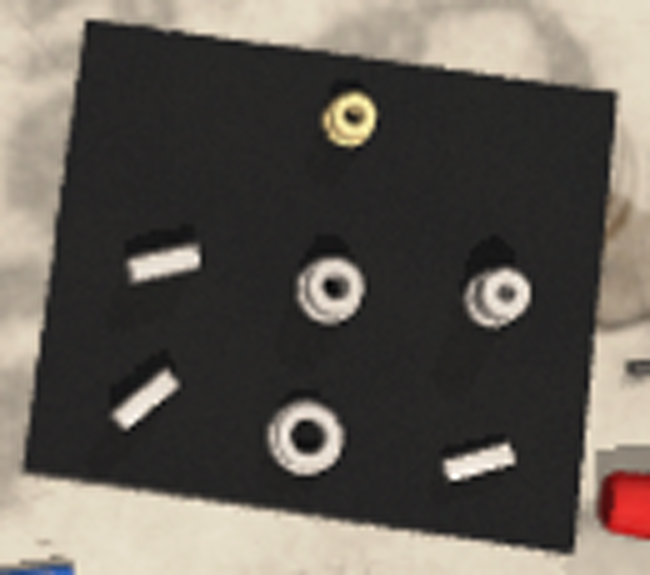

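View pics/smat.png

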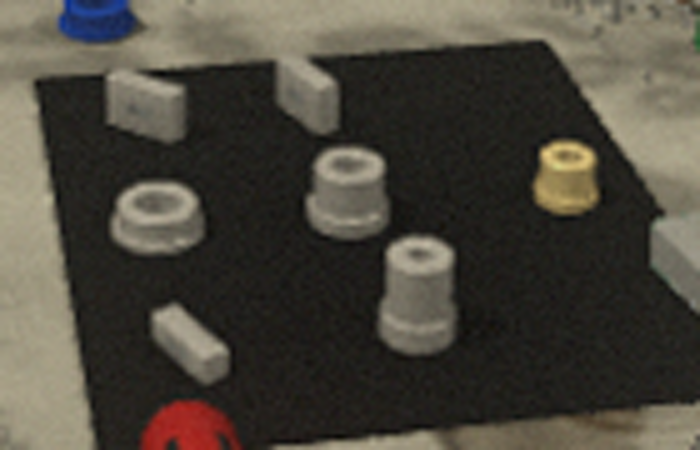

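View pics/brd.png

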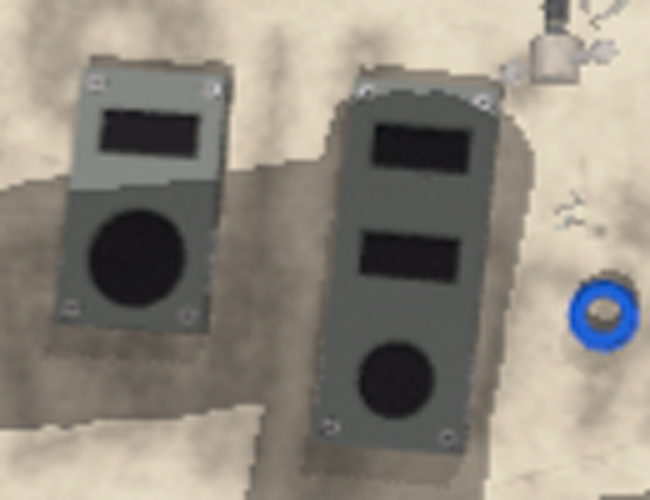

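The side crop confirms the choice: the flat bush is the low, wide ring at (158,217), and the short block is the low one at (190,343). The tall blocks are at (145,105) and (307,95), and the brass bush is at (567,178). Next I'll find the fingertip height by a light touch on a clear patch of the mat.

```bash
cat >>h.py <<'E'
def go(x,y,z,psi):
    s=arm.read_state(); Rc=R.from_quat(s["ee_rot"]); p=psi*np.pi/180
    Rt=R.from_matrix(np.array([[np.cos(p),np.sin(p),0],[np.sin(p),-np.cos(p),0],[0,0,-1]]))
    print("at",np.round(s["position"],1),"turn",np.round((Rc.inv()*Rt).as_rotvec()*180/np.pi,2),
     "shift mm after turn",np.round(Rt.inv().apply(np.array([x,y,z])-s["position"]),1),"w",round(s["gripper_width"],1),"t",round(s["clock"],2),"F",np.round(s["contact_force"],1),"j6",round(s["joints"][5],2))
E
python3 -c "
from h import *
go(450,-110,100,-95)"
```

```text
at [262.  567.1 255.6] turn [ 6.00e-02 -5.00e-02  7.02e+01] shift mm after turn [ 658.1 -246.3  155.6] w 85.7 t 0.2 F [ 1.   0.6 -0.2] j6 -0.26
```

```bash
python3 -m pendant '[[0,0,0,0,0,7.8,0.05],[0,0,0,0,0,7.8,0.05],[0,0,0,0,0,7.8,0.05],[0,0,0,0,0,7.8,0.05],[0,0,0,0,0,7.8,0.05],[0,0,0,0,0,7.8,0.03],[0,0,0,0,0,7.8,0.03],[0,0,0,0,0,7.8,0.03],[0,0,0,0,0,7.8,0.03]]'; python3 -c "
from h import *
go(450,-110,100,-95)"
```

```text
clock: 1.1
position: [262.0, 567.2, 256.0]
ee_rot: [-0.674, 0.739, -0.0, -0.0]
contact_force: [0.2, 0.8, 0.3]
gripper_width: 30.0
grasp_force: 0.0
at [262.  567.2 256. ] turn [ 0.01 -0.04 -0.32] shift mm after turn [ 658.3 -246.3  156. ] w 30.0 t 1.1 F [0.2 0.8 0.3] j6 -1.49
```

```bash
python3 -m pendant '[[0.044,-0.0165,0,0,0,0,0.028],[0.044,-0.0165,0,0,0,0,0.028],[0.044,-0.0165,0,0,0,0,0.028],[0.044,-0.0165,0,0,0,0,0.028],[0.044,-0.0165,0,0,0,0,0.028],[0.044,-0.0165,0,0,0,0,0.028],[0.044,-0.0165,0,0,0,0,0.028],[0.044,-0.0165,0,0,0,0,0.028],[0.044,-0.0165,0,0,0,0,0.028],[0.044,-0.0165,0,0,0,0,0.028]]'; python3 -c "
from h import *
go(450,-110,60,-95)"
```

```text
clock: 2.1
position: [388.1, 112.8, 256.6]
ee_rot: [-0.676, 0.737, -0.0, 0.0]
contact_force: [0.3, 0.3, 0.3]
gripper_width: 28.0
grasp_force: 0.0
at [388.1 112.8 256.6] turn [-0.04  0.04  0.05] shift mm after turn [216.6 -81.1 196.6] w 28.0 t 2.1 F [0.3 0.3 0.3] j6 -0.78
```

```bash
python3 -m pendant '[[0.04,-0.016,0,0,0,0,0.028],[0.04,-0.016,0.0,0,0,0,0.028],[0.04,-0.016,0.02,0,0,0,0.028],[0.04,-0.016,0.02,0,0,0,0.028],[0.04,-0.016,0.03,0,0,0,0.028],[0,0,0.04,0,0,0,0.028],[0,0,0.04,0,0,0,0.028],[0,0,0.03,0,0,0,0.028],[0,0,0,0,0,0,0.028],[0,0,0,0,0,0,0.028]]'; python3 -c "
from h import *
go(450,-110,35,-95)"
```

```text
clock: 3.1
position: [450.2, -89.6, 78.1]
ee_rot: [-0.676, 0.737, -0.0, -0.0]
contact_force: [0.5, -0.1, 0.9]
gripper_width: 28.1
grasp_force: 0.0
at [450.2 -89.6  78.1] turn [ 0.02 -0.03  0.04] shift mm after turn [20.3 -1.5 43.1] w 28.1 t 3.1 F [ 0.5 -0.1  0.9] j6 -0.25
```

```bash
python3 -m pendant '[[0.02,-0.0015,0,0,0,0,0.028],[0,0,0.02,0,0,0,0.028],[0,0,0.02,0,0,0,0.028],[0,0,0.003,0,0,0,0.028],[0,0,0,0,0,0,0.028]]'; for i in 1 ; do python3 -m pendant '[[0,0,0.002,0,0,0,0.028],[0,0,0,0,0,0,0.028]]';python3 -m pendant '[[0,0,0.002,0,0,0,0.028],[0,0,0,0,0,0,0.028]]'; python3 -m pendant '[[0,0,0.002,0,0,0,0.028],[0,0,0,0,0,0,0.028]]'; done | grep -E "pos|force"
```

```text
clock: 3.6
position: [450.6, -109.4, 36.0]
ee_rot: [-0.676, 0.737, -0.001, 0.001]
contact_force: [1.0, -0.4, 1.5]
gripper_width: 28.0
grasp_force: 0.0
position: [450.4, -109.4, 33.8]
contact_force: [-0.3, 0.3, 0.1]
grasp_force: 0.0
position: [449.7, -109.6, 30.9]
contact_force: [-0.6, 0.2, -0.1]
grasp_force: 0.0
position: [449.4, -109.7, 28.5]
contact_force: [0.2, 0.5, -0.0]
grasp_force: 0.0
```

```bash
for i in 1 ; do python3 -m pendant '[[0,0,0.001,0,0,0,0.028],[0,0,0,0,0,0,0.028]]';python3 -m pendant '[[0,0,0.001,0,0,0,0.028],[0,0,0,0,0,0,0.028]]'; python3 -m pendant '[[0,0,0.001,0,0,0,0.028],[0,0,0,0,0,0,0.028]]';python3 -m pendant '[[0,0,0.001,0,0,0,0.028],[0,0,0,0,0,0,0.028]]'; done | grep -E "pos|contact_force"
```

```text
position: [449.5, -109.7, 27.6]
contact_force: [-0.3, 0.5, 0.3]
position: [449.7, -109.6, 26.8]
contact_force: [-0.5, 0.8, 1.1]
position: [449.7, -109.6, 26.7]
contact_force: [-3.3, 1.5, 9.8]
position: [449.7, -109.6, 26.7]
contact_force: [-4.0, 2.8, 20.6]
```

```bash
python3 -m pendant '[[0,0,-0.02,0,0,0,0.045],[0,0,-0.02,0,0,0,0.045],[-0.03,0.02,0,0,0,0,0.045],[0,0,0,0,0,0,0.045],[0,0,0,0,0,0,0.045]]' >/dev/null; python3 -c "
from h import *
go(422.3,-72,33.5,-95)"
```

```text
at [432.2 -77.6  64.9] turn [-0.02  0.    0.09] shift mm after turn [-4.7 10.3 31.4] w 45.0 t 5.5 F [-0.1 -1.2 -0.2] j6 -0.28
```

```bash
python3 -m pendant '[[-0.0047,0.0103,0,0,0,0,0.045],[0,0,0.016,0,0,0,0.045],[0,0,0.0155,0,0,0,0.045],[0,0,0,0,0,0,0.045],[0,0,0,0,0,0,0.02],[0,0,0,0,0,0,0.02],[0,0,0,0,0,0,0.02],[0,0,0,0,0,0,0.02],[0,0,0,0,0,0,0.02]]'
```

```text
clock: 6.4
position: [422.8, -72.4, 33.8]
ee_rot: [-0.676, 0.737, -0.0, 0.001]
contact_force: [-0.6, 0.6, 3.6]
gripper_width: 23.5
grasp_force: 59.3
```

```bash
python3 - <<'E'
from h import *
s=arm.get_image("side")
t=arm.get_image("top")
c=cv2.resize(s["image"][170:280,195:295],None,fx=5,fy=5,interpolation=cv2.INTER_CUBIC)[:,:,::-1]
cv2.imwrite("pics/g1.png",c)
print(proj(s,[422.3,-72,8]))
E
```

```text
[[234.09539752 243.11502887]]
```

View pics/g1.png

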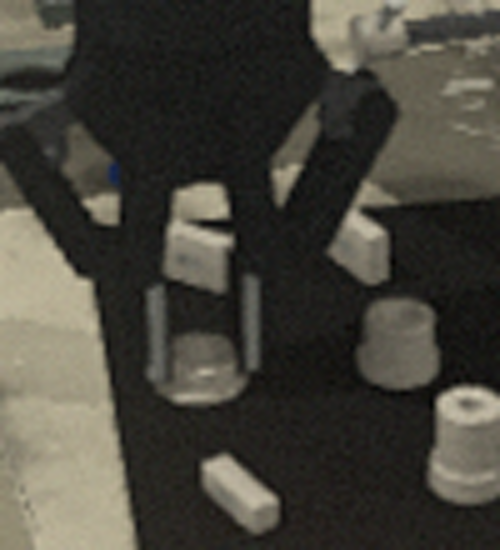

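The crop shows the bush gripped on its upper part, standing level between the pads at about (200,360). Lifting it now.

```bash
python3 -m pendant '[[0,0,-0.01,0,0,0,0.02],[0,0,-0.03,0,0,0,0.02],[0,0,-0.03,0,0,0,0.02],[0,0,-0.02,0,0,0,0.02],[0,0,0,0,0,0,0.02]]'; python3 - <<'E'
from h import *
go(470.4,301.6,60,-95)
s=arm.get_image("side")
c=cv2.resize(s["image"][110:270,185:305],None,fx=4,fy=4,interpolation=cv2.INTER_CUBIC)[:,:,::-1]
cv2.imwrite("pics/g2.png",c)
E
```

```text
clock: 7.0
position: [424.1, -72.1, 126.2]
ee_rot: [-0.676, 0.737, -0.002, 0.003]
contact_force: [1.2, -0.2, -0.2]
gripper_width: 23.6
grasp_force: 59.0
at [424.1 -72.1 126.2] turn [-0.39  0.1   0.03] shift mm after turn [-376.4  -13.6   66.2] w 23.6 t 7.0 F [ 1.2 -0.2 -0.2] j6 -0.3
```

View pics/g2.png

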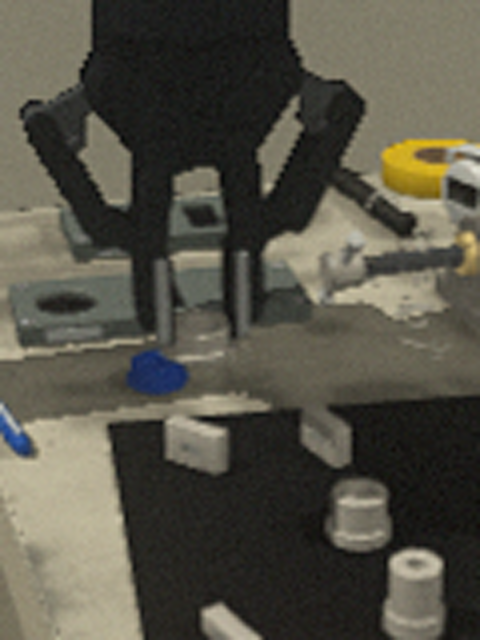

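The bush is lifted and held level at about (205,330). Carrying it to the one-slot nest.

```bash
python3 -m pendant '[[-0.02,-0.001,0,0,0,0,0.02],[-0.038,-0.0014,0,0,0,0,0.02],[-0.038,-0.0014,0,0,0,0,0.02],[-0.038,-0.0014,0,0,0,0,0.02],[-0.038,-0.0014,0,0,0,0,0.02],[-0.038,-0.0014,0,0,0,0,0.02],[-0.038,-0.0014,0,0,0,0,0.02],[-0.038,-0.0014,0,0,0,0,0.02],[-0.038,-0.0014,0,0,0,0,0.02],[-0.03,-0.0014,0.02,0,0,0,0.02],[-0.02,-0.001,0.02,0,0,0,0.02],[0,0,0,0,0,0,0.02]]' >/dev/null; python3 -c "
from h import *
go(470.4,301.6,39.5,-95)"
```

```text
at [467.9 299.4  79. ] turn [ 0.28 -0.32  0.1 ] shift mm after turn [-2.4 -2.3 39.5] w 23.5 t 8.25 F [-0.7 -0.6 -0.5] j6 -0.95
```

```bash
python3 -m pendant '[[-0.0015,-0.0023,0.012,0,0,0,0.02],[0,0,0.012,0,0,0,0.02],[0,0,0,0,0,0,0.02],[0,0,0,0,0,0,0.02]]' >/dev/null; python3 -c "
from h import *
go(470.4,301.6,39.5,-95)"
```

```text
at [471.9 299.3  59.1] turn [ 0.02 -0.04 -0.05] shift mm after turn [-2.2  1.7 19.6] w 23.4 t 8.65 F [0.2 0.9 0.4] j6 -0.94
```

```bash
python3 -m pendant '[[-0.002,0.0015,0.01,0,0,0,0.02],[0,0,0.007,0,0,0,0.02],[0,0,0.002,0,0,0,0.02],[0,0,0,0,0,0,0.02],[0,0,0,0,0,0,0.02]]'
```

```text
clock: 9.15
position: [470.7, 302.4, 40.3]
ee_rot: [-0.676, 0.737, -0.0, 0.0]
contact_force: [-0.4, -0.2, 0.0]
gripper_width: 23.4
grasp_force: 59.0
```

Now I'll lower it the last bit until it touches, release it and rise.

```bash
python3 -m pendant '[[0,0,0.001,0,0,0,0.02],[0,0,0,0,0,0,0.02],[0,0,0,0,0,0,0.02]]'; python3 -m pendant '[[0,0,0,0,0,0,0.028],[0,0,0,0,0,0,0.035],[0,0,0,0,0,0,0.045],[0,0,0,0,0,0,0.045],[0,0,-0.02,0,0,0,0.045],[0,0,-0.04,0,0,0,0.045],[0,0,-0.04,0,0,0,0.045],[0.04,0,0,0,0,0,0.03],[0.04,0,0,0,0,0,0.03],[0.04,0,0,0,0,0,0.03],[0.04,0,0,0,0,0,0.03],[0.04,0,0,0,0,0,0.03]]' >/dev/null;  python3 - <<'E'
from h import *
go(439.2,-1.2,60,-51)
s=arm.get_image("top")
c=cv2.resize(s["image"][165:265,125:255],None,fx=5,fy=5,interpolation=cv2.INTER_CUBIC)[:,:,::-1]
cv2.imwrite("pics/p1.png",c)
E
```

```text
clock: 9.45
position: [470.7, 302.3, 39.4]
ee_rot: [-0.676, 0.737, 0.0, 0.0]
contact_force: [-0.6, -0.1, -1.2]
gripper_width: 23.8
grasp_force: 59.0
at [452.8 101.6 139.4] turn [-3.000e-02  0.000e+00 -4.397e+01] shift mm after turn [71.3 75.2 79.4] w 30.1 t 10.65 F [ 0.4 -1.  -1. ] j6 -0.66
```

View pics/p1.png

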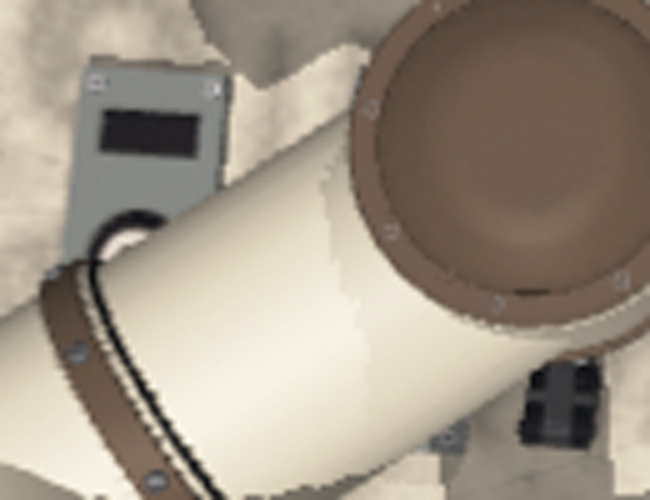

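The bush sits in the nest at about (135,240), with the black ring evenly visible around the part that isn't hidden. Next is the tall block at (439,-1).

```bash
python3 -m pendant '[[0,0,0,0,0,-7.3,0.03],[0,0,0,0,0,-7.3,0.03],[0,0,0,0,0,-7.3,0.03],[0,0,0,0,0,-7.3,0.03],[0,0,0,0,0,-7.3,0.03],[0,0,0,0,0,-7.4,0.03],[0.036,0.0375,0.02,0,0,0,0.03],[0.0355,0.0375,0.02,0,0,0,0.03],[0,0,0.02,0,0,0,0.03],[0,0,0,0,0,0,0.03],[0,0,0,0,0,0,0.03]]' >/dev/null; python3 -c "
from h import *
go(439.2,-1.2,34,-51)"
```

```text
at [441.6  10.8  83.6] turn [-0.01 -0.02 -0.07] shift mm after turn [ 7.8  9.4 49.6] w 30.2 t 11.8 F [ 0.9  1.4 -0.2] j6 0.28
```

```bash
python3 -m pendant '[[0.0078,0.0094,0,0,0,0,0.03],[0,0,0.02,0,0,0,0.03],[0,0,0,0,0,0,0.03],[0,0,0,0,0,0,0.03]]' >/dev/null; python3 -c "
from h import *
go(439.2,-1.2,34,-51)"
```

```text
at [439.   -1.2  63.9] turn [-0.03 -0.02 -0.04] shift mm after turn [ 0.1 -0.1 29.9] w 30.3 t 12.2 F [0.5 0.3 0.3] j6 0.31
```

```bash
python3 -m pendant '[[0,0,0.015,0,0,0,0.03],[0,0,0.015,0,0,0,0.03],[0,0,0,0,0,0,0.03],[0,0,0,0,0,0,0.02],[0,0,0,0,0,0,0.012],[0,0,0,0,0,0,0.005],[0,0,0,0,0,0,0.005],[0,0,0,0,0,0,0.005]]'; python3 -m pendant '[[0,0,-0.01,0,0,0,0.005],[0,0,-0.03,0,0,0,0.005],[0,0,-0.03,0,0,0,0.005],[0,0,-0.01,0,0,7.3,0.005],[0,0,0,0,0,7.3,0.005],[0,0,0,0,0,7.3,0.005],[0,0,0,0,0,7.3,0.005],[0,0,0,0,0,7.3,0.005],[0,0,0,0,0,7.3,0.005],[0,0,0,0,0,0,0.005]]';python3 -c "
from h import *
go(527,298,100,-95)"
```

```text
clock: 13.0
position: [439.6, -1.0, 34.4]
ee_rot: [0.902, -0.431, 0.001, -0.001]
contact_force: [-0.6, 1.2, 6.9]
gripper_width: 7.3
grasp_force: 60.3
clock: 14.0
position: [438.5, -1.5, 113.8]
ee_rot: [-0.676, 0.737, -0.0, 0.0]
contact_force: [0.2, -0.8, -0.6]
gripper_width: 7.3
grasp_force: 59.5
at [438.5  -1.5 113.8] turn [-0.02  0.02  0.1 ] shift mm after turn [-306.1  -62.1   13.8] w 7.3 t 14.0 F [ 0.2 -0.8 -0.6] j6 -0.45
```

```bash
python3 -m pendant '[[-0.02,-0.004,0,0,0,0,0.005],[-0.038,-0.0077,0,0,0,0,0.005],[-0.038,-0.0077,0,0,0,0,0.005],[-0.038,-0.0077,0,0,0,0,0.005],[-0.038,-0.0077,0,0,0,0,0.005],[-0.038,-0.0077,0,0,0,0,0.005],[-0.038,-0.0077,0,0,0,0,0.005],[-0.038,-0.0077,0,0,0,0,0.005],[-0.02,-0.004,0.014,0,0,0,0.005],[0,0,0.02,0,0,0,0.005],[0,0,0,0,0,0,0.005],[0,0,0,0,0,0,0.005]]' >/dev/null;python3 -c "
from h import *
go(527,298,40,-95)"
```

```text
at [526.2 297.8  79.3] turn [ 0.04 -0.06  0.19] shift mm after turn [-0.3 -0.7 39.3] w 7.0 t 15.2 F [0.4 0.1 0.6] j6 -0.87
```

```bash
python3 -m pendant '[[-0.0003,-0.0007,0.02,0,0,0,0.005],[0,0,0.015,0,0,0,0.005],[0,0,0.003,0,0,0,0.005],[0,0,0,0,0,0,0.005],[0,0,0,0,0,0,0.005]]'; python3 -m pendant '[[0,0,0.001,0,0,0,0.005],[0,0,0,0,0,0,0.005],[0,0,0,0,0,0,0.005]]'
```

```text
clock: 15.7
position: [527.9, 298.7, 42.7]
ee_rot: [-0.676, 0.737, -0.0, 0.001]
contact_force: [0.1, -0.1, -0.3]
gripper_width: 7.1
grasp_force: 59.5
clock: 16.0
position: [527.3, 298.5, 40.7]
ee_rot: [-0.676, 0.737, -0.0, 0.0]
contact_force: [-0.2, -0.7, -0.5]
gripper_width: 7.3
grasp_force: 59.5
```

```bash
python3 -m pendant '[[0,0,0.001,0,0,0,0.005],[0,0,0,0,0,0,0.005],[0,0,0,0,0,0,0.005]]'; python3 -m pendant '[[0,0,0,0,0,0,0.015],[0,0,0,0,0,0,0.025],[0,0,0,0,0,0,0.03],[0,0,0,0,0,0,0.03],[0,0,-0.02,0,0,0,0.03],[0,0,-0.04,0,0,0,0.03],[0,0,-0.03,0,0,0,0.03],[0.02,0,0,0,0,0,0.035],[0.04,0,0,0,0,0,0.035],[0.04,0,0,0,0,0,0.035],[0.04,0,0,0,0,0,0.035],[0.04,0,0,0,0,0,0.035]]' >/dev/null; python3 -c "
from h import *
go(564.3,-96,60,-95)"
```

```text
clock: 16.3
position: [527.3, 298.6, 39.5]
ee_rot: [-0.676, 0.737, -0.0, 0.0]
contact_force: [-0.6, 1.1, 1.8]
gripper_width: 7.2
grasp_force: 59.8
at [510.8 117.1 128.7] turn [ 0.06 -0.03  0.11] shift mm after turn [207.6 -71.9  68.7] w 35.0 t 17.5 F [0.7 0.6 0.1] j6 -0.62
```

```bash
python3 -m pendant '[[0.038,-0.013,0,0,0,0,0.035],[0.038,-0.013,0,0,0,0,0.035],[0.038,-0.013,0,0,0,0,0.035],[0.038,-0.013,0,0,0,0,0.035],[0.038,-0.013,0,0,0,0,0.035],[0.017,-0.007,0.02,0,0,0,0.035],[0,0,0.03,0,0,0,0.035],[0,0,0,0,0,0,0.035],[0,0,0,0,0,0,0.035]]' >/dev/null;python3 -c "
from h import *
go(564.3,-96,34,-95)"
```

```text
at [565.3 -93.6  78.8] turn [ 0.11 -0.04  0.11] shift mm after turn [ 2.5  0.8 44.8] w 35.3 t 18.4 F [ 0.1 -0.5  0. ] j6 -0.2
```

```bash
python3 -m pendant '[[0.0025,0.0008,0.015,0,0,0,0.035],[0,0,0.015,0,0,0,0.035],[0,0,0.0145,0,0,0,0.035],[0,0,0,0,0,0,0.035],[0,0,0,0,0,0,0.035],[0,0,0,0,0,0,0.02],[0,0,0,0,0,0,0.01],[0,0,0,0,0,0,0.01],[0,0,0,0,0,0,0.01],[0,0,0,0,0,0,0.01]]'; python3 -c "
from h import *
go(415.8,185.8,100,-95)"
```

```text
clock: 19.4
position: [566.2, -95.5, 36.7]
ee_rot: [-0.677, 0.736, -0.001, 0.001]
contact_force: [-1.0, 0.9, 6.9]
gripper_width: 18.8
grasp_force: 58.5
at [566.2 -95.5  36.7] turn [-0.2   0.02  0.15] shift mm after turn [-267.1  174.3  -63.3] w 18.8 t 19.4 F [-1.   0.9  6.9] j6 -0.2
```

```bash
python3 -m pendant '[[0,0,-0.01,0,0,0,0.01],[0,0,-0.03,0,0,0,0.01],[0,0,-0.03,0,0,0,0.01],[0,0,-0.01,0,0,0,0.01],[0,0,0,0,0,0,0.01],[0,0,0,0,0,0,0.01]]'; python3 - <<'E'
from h import *
go(415.8,185.8,100,-95)
s=arm.get_image("side")
c=cv2.resize(s["image"][110:260,260:380],None,fx=4,fy=4,interpolation=cv2.INTER_CUBIC)[:,:,::-1]
cv2.imwrite("pics/g3.png",c)
E
```

```text
clock: 20.0
position: [564.1, -95.7, 114.1]
ee_rot: [-0.676, 0.737, 0.001, -0.0]
contact_force: [0.0, 0.5, -1.2]
gripper_width: 18.6
grasp_force: 58.7
at [564.1 -95.7 114.1] turn [0.08 0.01 0.07] shift mm after turn [-267.5  172.3   14.1] w 18.6 t 20.0 F [ 0.   0.5 -1.2] j6 -0.2
```

View pics/g3.png

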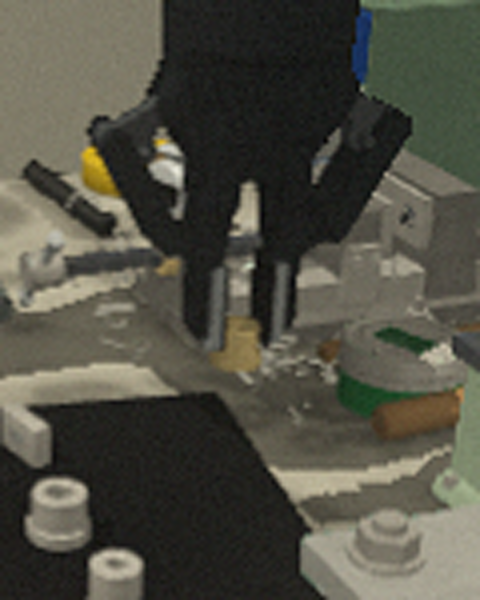

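The brass bush is held upright at (240,345), with its flange clear of the tips. Carrying it to the two-slot nest.

```bash
python3 -m pendant '[[-0.018,0.012,0,0,0,0,0.01],[-0.033,0.0213,0,0,0,0,0.01],[-0.033,0.0213,0,0,0,0,0.01],[-0.033,0.0213,0,0,0,0,0.01],[-0.033,0.0213,0,0,0,0,0.01],[-0.033,0.0213,0,0,0,0,0.01],[-0.033,0.0213,0,0,0,0,0.01],[-0.033,0.0213,0,0,0,0,0.01],[-0.0185,0.0112,0.01,0,0,0,0.01],[0,0,0.02,0,0,0,0.01],[0,0,0,0,0,0,0.01],[0,0,0,0,0,0,0.01]]' >/dev/null;python3 -c "
from h import *
go(415.8,185.8,45,-95)"
```

```text
at [415.6 184.9  83.9] turn [ 0.11 -0.14  0.11] shift mm after turn [-0.9 -0.1 38.9] w 19.1 t 21.25 F [0.3 0.3 0. ] j6 -0.86
```

```bash
python3 -m pendant '[[-0.0009,0,0.02,0,0,0,0.01],[0,0,0.015,0,0,0,0.01],[0,0,0.003,0,0,0,0.01],[0,0,0,0,0,0,0.01],[0,0,0,0,0,0,0.01]]'; python3 -m pendant '[[0,0,0.0015,0,0,0,0.01],[0,0,0,0,0,0,0.01],[0,0,0,0,0,0,0.01]]'; python3 -m pendant '[[0,0,0.0015,0,0,0,0.01],[0,0,0,0,0,0,0.01],[0,0,0,0,0,0,0.01]]'; python3 -m pendant '[[0,0,0.001,0,0,0,0.01],[0,0,0,0,0,0,0.01],[0,0,0,0,0,0,0.01]]'
```

```text
clock: 21.75
position: [416.8, 186.5, 47.5]
ee_rot: [-0.676, 0.737, -0.0, 0.001]
contact_force: [-0.2, -0.3, -0.4]
gripper_width: 18.6
grasp_force: 58.8
clock: 22.05
position: [416.2, 186.5, 45.6]
ee_rot: [-0.676, 0.737, 0.0, 0.0]
contact_force: [-0.1, 0.2, 0.5]
gripper_width: 18.7
grasp_force: 58.8
clock: 22.35
position: [416.1, 186.4, 43.7]
ee_rot: [-0.676, 0.737, -0.0, -0.0]
contact_force: [0.1, 0.3, -0.3]
gripper_width: 18.5
grasp_force: 58.8
clock: 22.65
position: [416.1, 186.3, 42.7]
ee_rot: [-0.676, 0.737, -0.0, -0.0]
contact_force: [0.3, 0.5, -0.0]
gripper_width: 18.6
grasp_force: 58.8
```

```bash
python3 -m pendant '[[0,0,0.001,0,0,0,0.01],[0,0,0,0,0,0,0.01],[0,0,0,0,0,0,0.01]]'; python3 -m pendant '[[0,0,0.001,0,0,0,0.01],[0,0,0,0,0,0,0.01],[0,0,0,0,0,0,0.01]]';  python3 -m pendant '[[0,0,0.001,0,0,0,0.01],[0,0,0,0,0,0,0.01],[0,0,0,0,0,0,0.01]]'
```

```text
clock: 22.95
position: [416.2, 186.4, 41.7]
ee_rot: [-0.676, 0.737, -0.0, 0.0]
contact_force: [0.4, -0.2, -0.2]
gripper_width: 18.4
grasp_force: 58.7
clock: 23.25
position: [416.2, 186.4, 41.6]
ee_rot: [-0.676, 0.737, -0.0, 0.0]
contact_force: [-2.5, -1.0, 9.2]
gripper_width: 18.6
grasp_force: 59.6
clock: 23.55
position: [416.2, 186.5, 41.5]
ee_rot: [-0.677, 0.736, -0.0, 0.0]
contact_force: [-5.1, -2.3, 17.1]
gripper_width: 18.5
grasp_force: 60.5
```

It's on the floor of the nest. I'll ease off, release it, and go to the short block.

```bash
python3 -m pendant '[[0,0,-0.0015,0,0,0,0.01],[0,0,0,0,0,0,0.01],[0,0,0,0,0,0,0.02],[0,0,0,0,0,0,0.03],[0,0,0,0,0,0,0.03],[0,0,-0.02,0,0,0,0.03],[0,0,-0.04,0,0,0,0.03],[0,0,-0.03,0,0,0,0.025],[0.02,0,0,0,0,0,0.025],[0.04,0,0,0,0,0,0.025],[0.04,0,0,0,0,0,0.025],[0.04,0,0,0,0,0,0.025]]' >/dev/null; python3 -m pendant '[[0.04,0,0,0,0,0,0.025],[0.04,0,0,0,0,0,0.025],[0.04,0,0,0,0,0,0.025],[0.03,0,0,0,0,0,0.025],[0,0,0,0,0,-7,0.025],[0,0,0,0,0,-7,0.025],[0,0,0,0,0,-6.5,0.025],[0,0,0,0,0,0,0.025],[0,0,0,0,0,0,0.025]]' >/dev/null; python3 -c "
from h import *
go(411.3,-146.5,60,-74.5)"
```

```text
at [ 391.2 -102.6  131. ] turn [ 0.03  0.01 -0.04] shift mm after turn [47.7 -7.7 71. ] w 25.2 t 25.65 F [-0.4 -0.7 -0.7] j6 0.12
```

```bash
python3 -m pendant '[[0.024,-0.004,0,0,0,0,0.025],[0.0237,-0.0037,0.02,0,0,0,0.025],[0,0,0.04,0,0,0,0.025],[0,0,0.02,0,0,0,0.025],[0,0,0,0,0,0,0.025],[0,0,0,0,0,0,0.025],[0,0,0,0,0,0,0.025]]' >/dev/null; python3 -c "
from h import *
go(411.3,-146.5,32,-74.5)"
```

```text
at [ 412.7 -146.3   52.4] turn [-0.15 -0.05  0.12] shift mm after turn [-0.1  1.4 20.4] w 25.0 t 26.35 F [-0.4 -0.9  0.8] j6 0.24
```

```bash
python3 -m pendant '[[0,0.001,0.01,0,0,0,0.025],[0,0,0.008,0,0,0,0.025],[0,0,0,0,0,0,0.025],[0,0,0,0,0,0,0.025],[0,0,0,0,0,0,0.025]]'
```

```text
clock: 26.85
position: [410.8, -146.7, 33.3]
ee_rot: [0.797, -0.605, 0.0, -0.0]
contact_force: [0.4, 0.5, -0.5]
gripper_width: 25.4
grasp_force: 0.0
```

```bash
python3 -m pendant '[[0,0,0.001,0,0,0,0.02],[0,0,0,0,0,0,0.012],[0,0,0,0,0,0,0.005],[0,0,0,0,0,0,0.005],[0,0,0,0,0,0,0.005],[0,0,0,0,0,0,0.005]]';  python3 -m pendant '[[0,0,-0.01,0,0,0,0.005],[0,0,-0.03,0,0,0,0.005],[0,0,-0.03,0,0,0,0.005],[0,0,-0.01,0,0,7,0.005],[0,0,0,0,0,7,0.005],[0,0,0,0,0,6.5,0.005],[0,0,0,0,0,0,0.005],[0,0,0,0,0,0,0.005]]'; python3 - <<'E'
from h import *
go(470.5,180.6,100,-95)
s=arm.get_image("side")
c=cv2.resize(s["image"][120:290,190:300],None,fx=3.5,fy=3.5,interpolation=cv2.INTER_CUBIC)[:,:,::-1]
cv2.imwrite("pics/g4.png",c)
E
```

```text
clock: 27.45
position: [410.9, -146.7, 32.5]
ee_rot: [0.797, -0.605, 0.0, -0.0]
contact_force: [0.1, 1.1, 5.5]
gripper_width: 6.3
grasp_force: 59.0
clock: 28.25
position: [410.5, -146.7, 112.4]
ee_rot: [-0.677, 0.736, 0.0, -0.0]
contact_force: [-0.5, 0.8, -0.6]
gripper_width: 6.1
grasp_force: 58.8
at [ 410.5 -146.7  112.4] turn [0.   0.   0.23] shift mm after turn [-331.3  -31.3   12.4] w 6.1 t 28.25 F [-0.5  0.8 -0.6] j6 -0.12
```

View pics/g4.png

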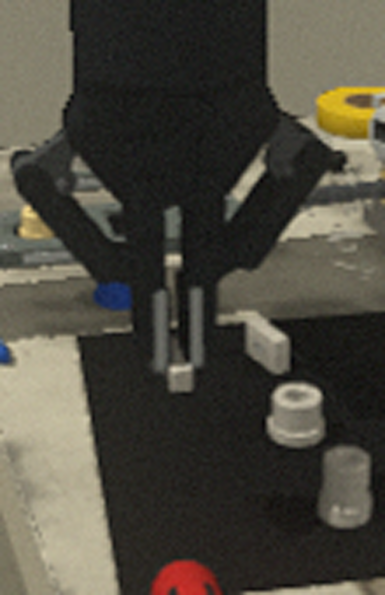

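The short block is held level at (180,378), and the brass bush is standing in its nest at (30,220). Carrying the block to the middle slot.

```bash
python3 -m pendant '[[-0.02,-0.002,0,0,0,0,0.005],[-0.036,-0.0034,0,0,0,0,0.005],[-0.036,-0.0034,0,0,0,0,0.005],[-0.036,-0.0034,0,0,0,0,0.005],[-0.036,-0.0034,0,0,0,0,0.005],[-0.036,-0.0034,0,0,0,0,0.005],[-0.036,-0.0034,0,0,0,0,0.005],[-0.036,-0.0034,0,0,0,0,0.005],[-0.036,-0.0034,0,0,0,0,0.005],[-0.023,-0.002,0.02,0,0,0,0.005],[0,0,0.02,0,0,0,0.005],[0,0,0,0,0,0,0.005]]' >/dev/null;python3 -m pendant '[[0,0,0,0,0,0,0.005],[0,0,0,0,0,0,0.005]]'>/dev/null; python3 -c "
from h import *
go(470.6,180.6,38,-95)"
```

```text
at [470.4 180.3  73.1] turn [-0.06  0.04  0.11] shift mm after turn [-0.3 -0.1 35.1] w 6.3 t 29.7 F [ 0.2 -0.3 -0.9] j6 -0.77
```

```bash
python3 -m pendant '[[0,0,0.018,0,0,0,0.005],[0,0,0.014,0,0,0,0.005],[0,0,0.002,0,0,0,0.005],[0,0,0,0,0,0,0.005],[0,0,0,0,0,0,0.005],[0,0,0,0,0,0,0.005]]'; python3 -m pendant '[[0,0,0.001,0,0,0,0.005],[0,0,0,0,0,0,0.005],[0,0,0,0,0,0,0.005]]'
```

```text
clock: 30.3
position: [470.5, 180.7, 39.2]
ee_rot: [-0.676, 0.737, -0.0, 0.001]
contact_force: [-0.6, 0.6, -0.2]
gripper_width: 6.1
grasp_force: 58.8
clock: 30.6
position: [470.2, 180.6, 37.6]
ee_rot: [-0.676, 0.737, -0.0, 0.0]
contact_force: [-0.5, 0.3, 2.0]
gripper_width: 6.4
grasp_force: 59.2
```

```bash
python3 -m pendant '[[0,0,0,0,0,0,0.012],[0,0,0,0,0,0,0.02],[0,0,0,0,0,0,0.025],[0,0,0,0,0,0,0.025],[0,0,-0.02,0,0,0,0.025],[0,0,-0.04,0,0,0,0.025],[0,0,-0.03,0,0,0,0.03],[0.02,0,0,0,0,0,0.03],[0.04,0,0,0,0,-6,0.03],[0.04,0,0,0,0,-6,0.03],[0.04,0,0,0,0,-5.3,0.03],[0.02,0,0,0,0,0,0.03]]' >/dev/null; python3 -m pendant '[[0,0,0,0,0,0,0.03],[0,0,0,0,0,0,0.03]]'>/dev/null; python3 -c "
from h import *
go(499.8,-10.9,34,-77.7)"
```

```text
at [474.8  21.2 127.1] turn [0.01 0.   0.03] shift mm after turn [ 36.7 -17.6  93.1] w 29.8 t 32.0 F [-0.5 -0.4 -0.7] j6 -0.17
```

```bash
python3 -m pendant '[[0.019,-0.009,0,0,0,0,0.03],[0.0177,-0.0086,0.01,0,0,0,0.03],[0,0,0.03,0,0,0,0.03],[0,0,0.025,0,0,0,0.03],[0,0,0,0,0,0,0.03],[0,0,0,0,0,0,0.03],[0,0,0,0,0,0,0.03]]' >/dev/null; python3 -c "
from h import *
go(499.8,-10.9,34,-77.7)"
```

```text
at [501.   -9.7  63.5] turn [-0.15 -0.    0.19] shift mm after turn [ 0.9  1.4 29.5] w 29.8 t 32.7 F [ 0.6 -0.1 -0.3] j6 -0.09
```

```bash
python3 -m pendant '[[0.0005,0.001,0.014,0,0,0,0.03],[0,0,0.014,0,0,0,0.03],[0,0,0,0,0,0,0.03],[0,0,0,0,0,0,0.03],[0,0,0,0,0,0,0.02],[0,0,0,0,0,0,0.01],[0,0,0,0,0,0,0.005],[0,0,0,0,0,0,0.005],[0,0,0,0,0,0,0.005]]';  python3 -m pendant '[[0,0,-0.01,0,0,0,0.005],[0,0,-0.03,0,0,0,0.005],[0,0,-0.03,0,0,0,0.005],[0,0,-0.01,0,0,6,0.005],[0,0,0,0,0,6,0.005],[0,0,0,0,0,5.3,0.005],[0,0,0,0,0,0,0.005],[0,0,0,0,0,0,0.005]]'; python3 -c "
from h import *
go(519.2,176,100,-95)"
```

```text
clock: 33.6
position: [500.0, -11.1, 35.4]
ee_rot: [0.78, -0.626, 0.001, -0.001]
contact_force: [-0.5, 1.1, 6.5]
gripper_width: 7.2
grasp_force: 60.3
clock: 34.4
position: [498.9, -11.4, 114.4]
ee_rot: [-0.677, 0.736, 0.0, -0.0]
contact_force: [-0.1, -0.1, 0.2]
gripper_width: 7.1
grasp_force: 59.5
at [498.9 -11.4 114.4] turn [0.01 0.   0.21] shift mm after turn [-188.5   -3.9   14.4] w 7.1 t 34.4 F [-0.1 -0.1  0.2] j6 -0.39
```

```bash
python3 -m pendant '[[-0.018,-0.001,0,0,0,0,0.005],[-0.036,-0.0008,0,0,0,0,0.005],[-0.036,-0.0008,0,0,0,0,0.005],[-0.036,-0.0008,0,0,0,0,0.005],[-0.036,-0.0005,0,0,0,0,0.005],[-0.0265,0,0.02,0,0,0,0.005],[0,0,0.02,0,0,0,0.005],[0,0,0,0,0,0,0.005],[0,0,0,0,0,0,0.005],[0,0,0,0,0,0,0.005]]' >/dev/null; python3 -c "
from h import *
go(519.2,176,40,-95)"
```

```text
at [519.6 175.9  75.2] turn [-0.07  0.04  0.1 ] shift mm after turn [-0.1  0.4 35.2] w 7.5 t 35.4 F [ 1.  -0.3  0.4] j6 -0.71
```

```bash
python3 -m pendant '[[0,0,0.018,0,0,0,0.005],[0,0,0.013,0,0,0,0.005],[0,0,0.002,0,0,0,0.005],[0,0,0,0,0,0,0.005],[0,0,0,0,0,0,0.005],[0,0,0,0,0,0,0.005]]'; python3 -m pendant '[[0,0,0.001,0,0,0,0.005],[0,0,0,0,0,0,0.005],[0,0,0,0,0,0,0.005]]'; python3 -m pendant '[[0,0,0.001,0,0,0,0.005],[0,0,0,0,0,0,0.005],[0,0,0,0,0,0,0.005]]'
```

```text
clock: 36.0
position: [519.5, 176.4, 41.8]
ee_rot: [-0.676, 0.737, -0.0, 0.001]
contact_force: [0.5, 0.5, -0.6]
gripper_width: 7.1
grasp_force: 59.5
clock: 36.3
position: [519.2, 176.3, 40.4]
ee_rot: [-0.676, 0.737, -0.0, 0.0]
contact_force: [0.1, -0.8, -0.0]
gripper_width: 7.0
grasp_force: 59.6
clock: 36.6
position: [519.2, 176.3, 40.4]
ee_rot: [-0.676, 0.736, -0.0, 0.0]
contact_force: [-3.2, -0.8, 7.2]
gripper_width: 7.1
grasp_force: 60.5
```

Seated on the floor. I'll release, retreat clear of both views, and check.

```bash
python3 -m pendant '[[0,0,-0.0007,0,0,0,0.005],[0,0,0,0,0,0,0.015],[0,0,0,0,0,0,0.022],[0,0,0,0,0,0,0.022],[0,0,-0.02,0,0,0,0.022],[0,0,-0.04,0,0,0,0.022],[0,0,-0.04,0,0,0,0.022],[0,0,-0.04,0,0,0,0.022],[-0.04,0.01,-0.02,0,0,0,0.022],[-0.04,0.02,0,0,0,0,0.022],[-0.04,0.02,0,0,0,0,0.022],[-0.04,0.02,0,0,0,0,0.022]]' ; python3 -m pendant '[[-0.04,0.02,0,0,0,0,0.022],[-0.04,0.02,0,0,0,0,0.022],[-0.04,0.02,0,0,0,0,0.022],[-0.04,0.02,0,0,0,0,0.022],[-0.04,0.02,0,0,0,0,0.022],[-0.04,0.02,0,0,0,0,0.022],[0,0,0,0,0,0,0.022],[0,0,0,0,0,0,0.022],[0,0,0,0,0,0,0.022]]'; python3 - <<'E'
from h import *
t=arm.get_image("top");s=arm.get_image("side")
f=lambda d,a,b,c,e,k:cv2.resize(d["image"][a:b,c:e],None,fx=k,fy=k,interpolation=cv2.INTER_CUBIC)[:,:,::-1]
cv2.imwrite("pics/f1.png",f(t,160,265,125,385,3)); cv2.imwrite("pics/f2.png",f(s,145,280,155,345,4))
E
```

```text
clock: 37.8
position: [462.2, 342.8, 200.1]
ee_rot: [-0.676, 0.737, 0.0, 0.0]
contact_force: [0.2, -0.2, 0.1]
gripper_width: 22.1
grasp_force: 0.0
clock: 38.7
position: [364.1, 590.0, 199.5]
ee_rot: [-0.676, 0.737, -0.0, -0.001]
contact_force: [-0.2, -0.9, -0.2]
gripper_width: 22.4
grasp_force: 0.0
```

View pics/f1.png

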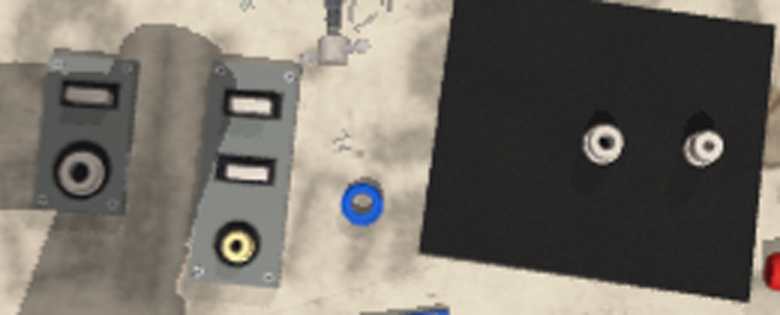

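View pics/f2.png

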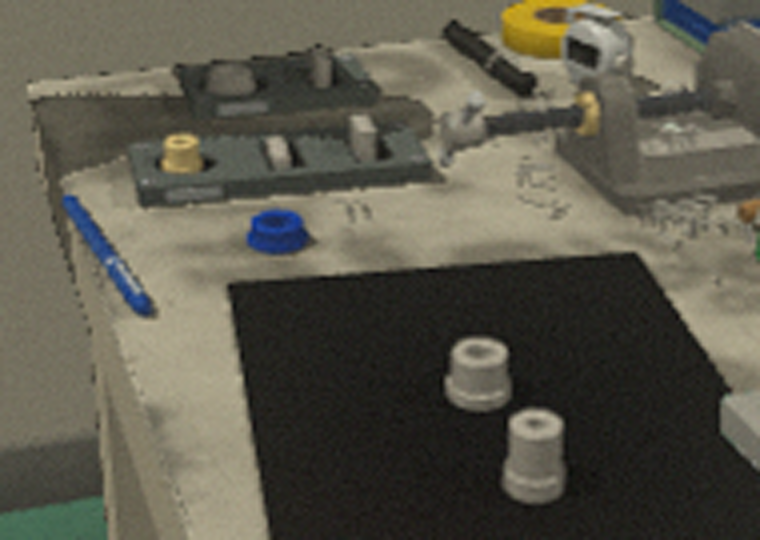

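Top crop: the flat bush (81,172), brass bush (237,245) and blocks (90,95), (253,104), (246,172) are all centred in their pockets. The side crop shows them upright, and the other two bushes and the blue ring haven't moved.

```bash
python3 -c "
from bench import arm
print(arm.job_done())"
```

```text
the job is handed in; nothing more can be done
None
```

Both kits are made up and the job is handed in at about 39 s on the robot's clock: all five parts stand upright and centred in their pockets in the final pictures, and the other two bushes were left in the stock.

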